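# Dial the strongbox lock open and hold up its shackle

## Robot

A 7-joint arm with a two-finger parallel gripper is mounted at the origin on a cart in front of the work surface, level with it; the furniture and walls round the work are solid. World frame = base frame: x ahead of the robot, y to its left, z up, the work surface at z = 0. Lengths are in mm, angles in rad, forces in N, time in s.
With the tool pointing down it reaches from about 425 to 925 mm from the base axis. Payload 6.8 kg.
Tool frame: the origin (TCP) lies at the very end of the fingers, on their centre line; the grasp point (between the pads) lies 19 mm behind it; z points along the fingers, y is the line along which they close (so a half turn about z gives the same grasp; the last joint's range is limited). The gripper opens to 88 mm and grips with 3 to 60 N. Pads are 20 mm wide; open, the fingers measure 115 mm over their backs; the gripper's body (75 mm by 178 mm) begins 61 mm behind the grasp point.
Start: joints at [1.222, 0.477, 0.022, 1.555, -0.011, 1.109, -0.083], TCP at [160.982, -655.54, 222.664] pointing down, gripper open.
Joint ranges: [-2.96, 2.96], [-0.34, 2.1], [-1.41, 1.46], [0.24, 2.44], [-1.37, 4.51], [0.17, 1.92], [-2.96, 2.96]. Speed limits (rad/s): [2.39, 2.39, 3.14, 3.14, 3.14, 3.14, 3.14].

## Interface

Orientations are given as a unit quaternion [w, x, y, z].
In Python, from cell import manip gives the robot as it stands. The module is installed in compiled form; this text tells all that it offers.
- The arm moves only by the tool send_rows, never from a script. Its argument "moves" is a list of rows, each a list of 7 numbers: the turn, a rotation vector about the tool's x, y, z in units of 180 degrees (1.0 is 180 degrees), then the shift along the tool's x, y, z in units of 0.6 m (1.0 is 0.6 m), then the opening, from 0 (shut) to 1 (fully open). A call has exactly 10 rows; each row is the pose to reach, as a shift and turn from the pose commanded when the call began, along the tool's axes at that moment, turning the shorter way round; what a row does not reach only later rows make up. A row lasts 1/12 s, in which the tool goes at most 41.7 mm and 7.16 degrees, less where a joint would pass 70% of its speed; a pose out of reach is approached as far as the arm can. A call with a number of a shift or a turn outside -1 to 1 is refused whole. A call with a gripper value outside its range is refused whole. The fingers move at their own pace and stop on an object; "grip_force" is the grip in N (left out, the last holds). Time passes only in rows, so rows that repeat a pose let the fingers close, or fill a call up. It gives the time, the measured TCP pose, the force, the opening and the grip force at its end, in the units of the state.
- manip.sense(): the state, without advancing time (a new reading comes with each control period).
- manip.get_image(name): name is "scene" or "top" or "wrist"; returns the picture (400x640x3 uint8, red, green, blue); there is no depth.
- manip.camera_params(name): a dict with "fovy" (degrees; the focal length in pixels is half the picture's height over the tangent of half this angle, whatever the lens; pixels are square), "cx", "cy" (the principal point, pixels), "rvec" (rotation vector, rad) and "tvec" (3), from world to camera coordinates, as OpenCV has them. Camera axes: x right, y down, z forward; pixel columns grow to the right and rows downward; lengths in mm; the calibration is good to about 2 mm. The wrist camera is an equidistant fisheye: a pixel r from the principal point sees the ray r / f radians off the axis. A picture is of the moment at which its call begins: read the wrist's pose just before it. camera_params takes no time and is no camera call; for the wrist camera it gives the pose at the moment of the call.
- manip.job_done(): hands the job in; it is judged then, once.
The state is a dict: "clock": time; "joint_positions": joint angles; "qd": joint speeds; "tau": joint torques, N m; "position": TCP position; "orientation": TCP orientation; "contact_force": force on the tool from outside, world axes, zero at the start; "moment": the same for the moment, N m; "opening": finger opening in mm; "grasp_force": force on a finger pad.
Only numpy, scipy, OpenCV 4.12 (cv2) and the standard library are available. Lean on these libraries where they do the work, as an engineer would, in place of code of your own. Each camera call takes 0.05 s, during which the arm holds its last target. There are 200 camera calls.

## Task

Open the dial lock on the lid of the grey strongbox: turn the dial, click by click, until the gap in its rim has clicked into place over the shackle's lug. Only then, never forcing it, pull the steel shackle straight up out of its two holes and finish while still holding it up in the gripper, upright and still, its foot at least 10 cm above the lid and touching nothing else; leave the dial in its open notch and the loose things nearby where they are.

Things in the scene. Friction and masses are not known exactly. Their poses are not given: they have to be found in the camera images.
- strongbox: grey steel strongbox, fixed, 210 (x) x 120 (y) x 80 mm high. Origin: centre of its underside; z up; its +x runs from the dial towards the shackle. Flat lid top at z = 80. Dial axis upright at (-45, 0); shackle in two holes at (35, +22) and (35, -22), 11 in diameter, 24 deep. Position and yaw vary.
- dial (a joint): dial angle, rad, growing clockwise seen from above. Sprung click notches every 0.349 (20 degrees) from 0 to 2.443; it stays in the notch where it is left; a click takes about 0.06 N m. Notch 1.396 is the open one: the rim's gap then points along the box's +x over the shackle's lug, 3 mm play each side. Elsewhere the rim blocks the lug and the shackle lifts only 3 mm. Starts between 0 and 1.05.
- dial_grip (a point): on the dial's axis, 40 mm above the lid, where to grip its black bar: 44 long, 16 wide, flat upright sides, 18 to 49 mm above the lid. The bar and its white line point to the gap, which at joint value q lies 1.396 - q rad counter-clockwise of the box's +x seen from above. Under the bar the dark steel rim disc, 92 in diameter, 10 to 18 mm above the lid. This point's own axes turn with the dial.
- dial_gap (a point): centre of the gap in the dial's rim, 42 mm from the dial's axis, 94 mm above the bench; the gap is about 14 mm wide and open outwards. When this point lies over the lug the shackle is free.
- shackle: loose steel shackle, about 0.2 kg: two round legs 9 in diameter, 44 apart, 18 mm down in the lid's holes; a tie bar between them on the lid; a lug 8 wide, 6 high, reaching 42 mm towards the dial (own -x) under its rim; a flat-sided crown bar on top. Origin: middle of the tie bar's underside, at lid top while seated; z up, y along the crown. The legs end 18 mm below the origin.
- shackle_crown (a point): centre of the shackle's crown bar, 52 mm above the shackle's origin; the bar is 10 thick (along the shackle's x), 52 long (along its y), 12 high; pinch it across its thickness.
- focus_loupe: bystander: small black loupe, 38 x 38 x 31 mm, loose; origin at its underside
- wood_clamp: bystander: wooden ring clamp, 26 x 130 x 25 mm, lying loose; origin at its underside
- cup: bystander: small brass cup, 43 x 43 x 23 mm, loose; origin at its underside

How it is judged:
By the outcome, as a careful person would: the job done as asked, in the order asked, and still so for the second after the job is handed in, while the arm keeps its last pose, push and grip.
It also fails if it takes over 48 s, if anything falls off the work surface, if the arm or the gripper's body presses on something with over 40 N, if the wrist force passes 120 N, or if a joint passes its speed limit or range.

## Working session

There is one attempt and no reset: what is moved stays moved. The work goes in short steps, Python scripts to look and compute and a tool call to move; the robot and the scene stay as the last step left them, time stands still between calls to the robot, and variables do not carry over. Pictures are saved under pics/ and viewed, at most 10 in all, crops included, and the job is handed in when it is done.

Besides the shell and the picture viewer there is one more tool, called after "Emit:" in YAML: its name, and indented under it one key for each argument. send_rows: Moves the arm, as the interface text tells. Shifts and turns lie within -1 to 1; 1 stands for 0.6 m of shift or 180 degrees of turn. Its arguments: {"type":"object","properties":{"moves":{"type":"array"},"grip_force":{"type":"number"}},"required":["moves"]}

```bash
mkdir -p pics; cat > h.py <<'E'
import numpy as np, cv2
from cell import manip
from scipy.spatial.transform import Rotation as R
def cam(n):
    p=manip.camera_params(n); M=cv2.Rodrigues(np.array(p['rvec'],float))[0]; t=np.array(p['tvec'],float)
    return p,M,t,200/np.tan(np.radians(p['fovy'])/2)
def ray(n,uv,c=None):
    p,M,t,f=c or cam(n); d=np.array([(uv[0]-p['cx']),(uv[1]-p['cy'])],float)
    if n=='wrist':
        r=np.hypot(*d); th=r/f; v=np.array([*(d/max(r,1e-9)*np.sin(th)),np.cos(th)])
    else: v=np.array([*(d/f),1.])
    v=M.T@v; return -M.T@t, v/np.linalg.norm(v)
def plane(n,uv,z,c=None):
    o,v=ray(n,uv,c); return o+v*(z-o[2])/v[2]
def tri(rays):
    A=sum(np.eye(3)-np.outer(v,v) for o,v in rays); b=sum((np.eye(3)-np.outer(v,v))@o for o,v in rays)
    X=np.linalg.solve(A,b); return X,[np.linalg.norm((np.eye(3)-np.outer(v,v))@(X-o)) for o,v in rays]
def proj(n,X,c=None):
    p,M,t,f=c or cam(n); q=M@np.asarray(X,float)+t
    if n=='wrist':
        r=np.hypot(q[0],q[1]); th=np.arctan2(r,q[2]); return np.array([p['cx'],p['cy']])+f*th*q[:2]/max(r,1e-9)
    return np.array([p['cx'],p['cy']])+f*q[:2]/q[2]
def snap(n,f):
    im=manip.get_image(n); cv2.imwrite('pics/'+f,im[:,:,::-1]); return im
E
python3 - <<'E'
from h import *
for n in('scene','top','wrist'):
    c=cam(n); snap(n,n+'1.png'); np.save(n+'1.npy',np.array([0]))
    print(n,c[0],-c[1].T@c[2])
s=manip.sense();print(s)
E
```

```text
scene {'fovy': 51.15767671905638, 'cx': 319.774479205899, 'cy': 197.67685641217923, 'rvec': array([ 0.72105723, -2.5552314 ,  1.21655822]), 'tvec': array([617.7956865 , 151.72605194, 903.20400884])} [222.39695996 840.11962684 682.06186778]
top {'fovy': 56.41225168490053, 'cx': 322.01755660471895, 'cy': 193.88749526980615, 'rvec': array([ 2.17327897, -2.16254376,  0.1387749 ]), 'tvec': array([225.38313669, 595.99499345, 888.60181841])} [488.86404259 239.67279411 948.2561267 ]
wrist {'fovy': 65.70646984690485, 'cx': 319.1505729389188, 'cy': 201.505723535553, 'rvec': array([-2.28119128,  1.78614279,  0.26922056]), 'tvec': array([-674.05753778,  -36.49227823,  391.59074032])} [ 238.88859967 -636.15428908  383.75580249]
{'clock': 0.15, 'joint_positions': array([ 1.22192105,  0.47759161,  0.02237737,  1.55617529, -0.01151509,
        1.10928556, -0.0831074 ]), 'qd': array([ 4.81640638e-05, -2.95525050e-03, -5.73372964e-04, -3.66151905e-03,
        7.08265484e-04, -1.63637498e-04,  2.97193973e-05]), 'tau': array([ 2.97582796e-03, -5.83286440e+01,  1.53688811e+00, -2.72876054e+01,
       -5.41946443e-02,  1.44704591e-02,  9.57356315e-05]), 'position': array([ 160.83446362, -655.10639807,  221.93885174]), 'orientation': array([-6.53749682e-04,  9.92763324e-01,  1.20085547e-01, -1.25391767e-04]), 'contact_force': array([-0.92624595, -0.03306886, -0.20099169]), 'moment': array([0.0366536 , 0.00606832, 0.05647886]), 'grasp_force': 0.0, 'opening': 87.83069807660706}
```

View pics/scene1.png

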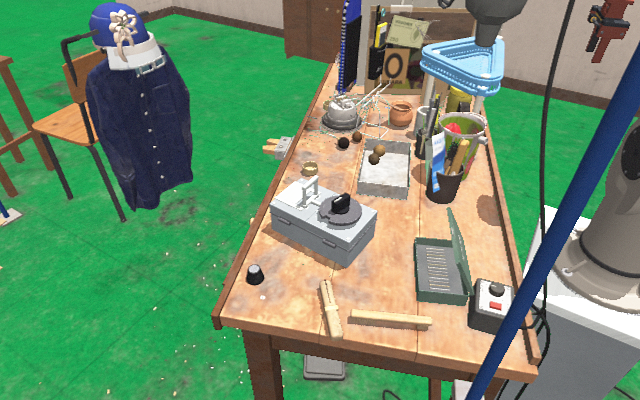

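View pics/top1.png

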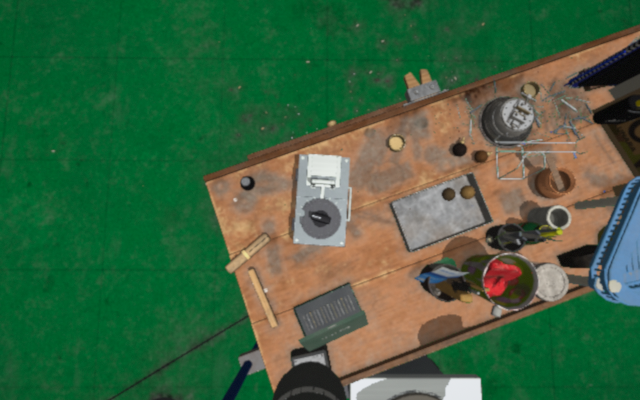

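The box is at scene (325,220) and top (322,200), with the dial nearer the robot and the shackle farther away. The cup is at top (397,143), the loupe at (248,183) and the clamp at (248,253).

```bash
python3 - <<'E'
from h import *
a=cv2.imread('pics/top1.png')[145:255,285:360]; b=cv2.imread('pics/scene1.png')[170:265,268:380]
a=cv2.resize(a,None,fx=5,fy=5,interpolation=cv2.INTER_CUBIC); b=cv2.resize(b,None,fx=3.75,fy=3.75,interpolation=cv2.INTER_CUBIC)
c=np.zeros((550,800,3),np.uint8); c[:a.shape[0],:375]=a; c[:b.shape[0],380:800]=b[:,:420]
cv2.imwrite('pics/crop1.png',c)
for uv in [(322,215),(322,182)]: print(plane('top',uv,90))
E
```

```text
[539.3353036  228.87334629  90.        ]
[616.09194506 229.19683872  90.        ]
```

View pics/crop1.png

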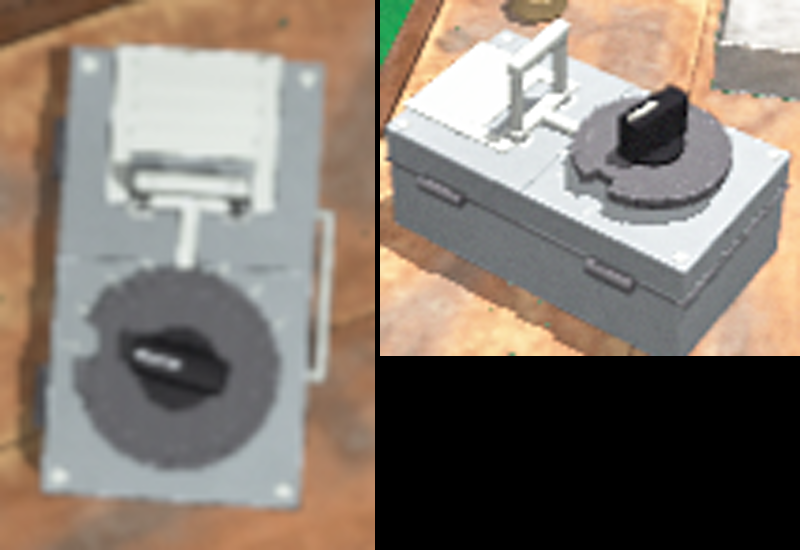

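Top crop: the gap is at about (303,213) in the full image, with the dial centre at (320.6,218.6). The bar's white line points left and slightly up, roughly 80° ccw of box +x, so the dial is near q = 0. A blue stand lies towards the arm's start, so I'll check how high it is before crossing.

```bash
python3 - <<'E'
from h import *
# blue tray left-front corner: scene (427,50..80) ; top (592,285)/(632,182)
T=lambda a,b:[np.round(x,0) for x in tri([ray('scene',a),ray('top',b)])]
ct=cam('top');cs=cam('scene')
for b in [(632,182),(592,285)]:
    for z in (0,100,200,300,400): 
        X=plane('top',b,z); print(b,z,X.round(),proj('scene',X).round())
print('bucket',T((482,118),(515,285)))
for b in[(322,215),(310,182)]: print(proj('wrist',plane('top',b,90)))
E
```

```text
(632, 182) 0 [ 634. -577.    0.] [421.  97.]
(632, 182) 100 [ 619. -491.  100.] [422.  80.]
(632, 182) 200 [ 604. -405.  200.] [422.  60.]
(632, 182) 300 [ 588. -319.  300.] [422.  36.]
(632, 182) 400 [ 573. -233.  400.] [422.   5.]
(592, 285) 0 [ 372. -451.    0.] [485. 131.]
(592, 285) 100 [ 384. -379.  100.] [483. 111.]
(592, 285) 200 [ 397. -306.  200.] [481.  87.]
(592, 285) 300 [ 409. -233.  300.] [479.  59.]
(592, 285) 400 [ 421. -160.  400.] [476.  23.]
bucket [array([ 374., -174.,  172.]), array([19., 19.])]
[-37.39807722 -60.29072702]
[-29.31997226 -86.19616556]
```

View pics/wrist1.png

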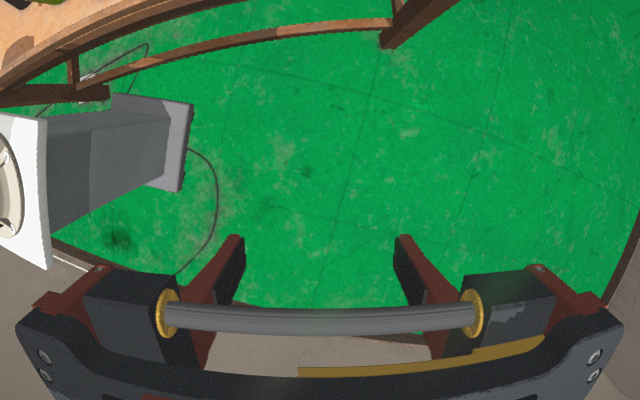

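The wrist sees only floor and cart, so it is of no use yet. Checking the foreground pole and the back-right uprights next, then I'll plan the crossing.

```bash
python3 - <<'E'
from h import *
# pole: plane from scene line, intersect top ray
o,a=ray('scene',(628,40)); _,b=ray('scene',(480,380)); n=np.cross(a,b)
for uv in[(250,362),(228,398)]:
    p,v=ray('top',uv); print('pole',(p+v*(n@(o-p))/(n@v)).round())
o,a=ray('scene',(345,20)); _,b=ray('scene',(342,88)); n=np.cross(a,b)
for uv in[(575,88),(635,55)]:
    p,v=ray('top',uv); print('chain',(p+v*(n@(o-p))/(n@v)).round())
s=manip.sense(); print(R.from_quat(s['orientation'][[1,2,3,0]]).as_matrix().round(3))
E
```

```text
pole [166. 412. -66.]
pole [173. 414. 170.]
chain [ 985. -616. -233.]
chain [1040. -719. -112.]
[[ 0.971  0.238 -0.   ]
 [ 0.238 -0.971  0.001]
 [-0.    -0.001 -1.   ]]
```

Emit:
send_rows:
  moves:
    - [0,0,0,0,0,-0.07,0.6]
    - [0,0,0,0,0,-0.14,0.6]
    - [0,0,0,0,0,-0.21,0.6]
    - [0,0,0,0,0,-0.28,0.6]
    - [0,0,0,0,0,-0.34,0.6]
    - [0,0,0,0,0,-0.41,0.6]
    - [0,0,0,0,0,-0.46,0.6]
    - [0,0,0,0.06,-0.03,-0.46,0.6]
    - [0,0,0,0.12,-0.06,-0.46,0.6]
    - [0,0,0,0.18,-0.08,-0.46,0.6]

```text
clock: 0.98
position: [254.8, -582.1, 499.4]
orientation: [0.001, 0.993, 0.119, 0.0]
contact_force: [1.3, -0.3, -0.2]
opening: 52.5
grasp_force: 0.0
```

Emit:
send_rows:
  moves:
    - [0,0,0,0.06,-0.03,0,0.6]
    - [0,0,0,0.12,-0.065,0,0.6]
    - [0,0,0,0.18,-0.1,0,0.6]
    - [0,0,0,0.24,-0.13,0,0.6]
    - [0,0,0,0.3,-0.16,0,0.6]
    - [0,0,0,0.36,-0.19,0,0.6]
    - [0,0,0,0.42,-0.23,0,0.6]
    - [0,0,0,0.45,-0.29,0,0.6]
    - [0,0,0,0.48,-0.35,0,0.6]
    - [0,0,0,0.51,-0.41,0,0.6]

```text
clock: 1.82
position: [493.3, -269.2, 498.1]
orientation: [-0.0, 0.993, 0.12, -0.0]
contact_force: [0.4, -0.2, 0.2]
opening: 52.7
grasp_force: 0.0
```

Emit:
send_rows:
  moves:
    - [0,0,-0.03,0.02,-0.065,0,0.6]
    - [0,0,-0.06,0.04,-0.13,0,0.6]
    - [0,0,-0.09,0.06,-0.195,0,0.6]
    - [0,0,-0.12,0.08,-0.26,0,0.6]
    - [0,0,-0.15,0.1,-0.325,0,0.6]
    - [0,0,-0.18,0.12,-0.39,0,0.6]
    - [0,0,-0.21,0.14,-0.455,0,0.6]
    - [0,0,-0.25,0.15,-0.52,0,0.6]
    - [0,0,-0.28,0.17,-0.585,0,0.6]
    - [0,0,-0.31,0.18,-0.65,0,0.6]

```text
clock: 2.65
position: [504.6, 135.0, 498.4]
orientation: [0.0, 0.82, 0.573, -0.0]
contact_force: [-0.1, 0.1, -0.2]
opening: 52.7
grasp_force: 0.0
```

Emit:
send_rows:
  moves:
    - [0,0,0,0,0,0.06,0.6]
    - [0,0,0,0,0,0.12,0.6]
    - [0,0,0,0,0,0.18,0.6]
    - [0,0,0,0,0,0.22,0.6]
    - [0,0,0,0,0,0.22,0.6]
    - [0,0,0,0,0,0.22,0.6]
    - [0,0,0,0,0,0.22,0.6]
    - [0,0,0,0,0,0.22,0.6]
    - [0,0,0,0,0,0.22,0.6]
    - [0,0,0,0,0,0.22,0.6]

```text
clock: 3.48
position: [505.4, 133.4, 368.0]
orientation: [0.0, 0.821, 0.571, 0.001]
contact_force: [0.4, -0.6, -0.3]
opening: 53.1
grasp_force: 0.0
```

```bash
python3 - <<'E'
from h import *
import pickle
s=manip.sense(); c=cam('wrist'); snap('wrist','w2.png'); pickle.dump(c,open('w2.pkl','wb'))
print(s['position'],s['orientation'],s['joint_positions'],-c[1].T@c[2])
E
```

```text
[505.39116919 133.44220684 367.9855575 ] [4.14179331e-04 8.21219285e-01 5.70611631e-01 1.03989607e-03] [ 0.16116938  0.16272428 -0.61022692  1.68433686  0.09641647  1.32242844
 -0.82268726] [533.1542204  208.45815241 530.05130565]
```

View pics/w2.png

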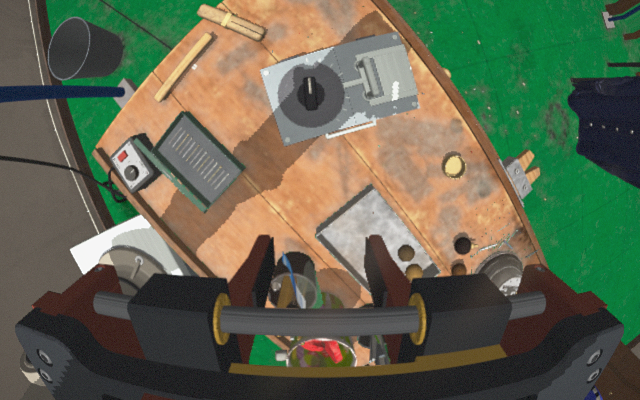

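The wrist view shows the box, with lid corners near (262,72), (286,145), (418,107) and (398,32). The dial is at (308,92), its white line pointing up, and the shackle is at (372,80). I'll take a second place for parallax.

Emit:
send_rows:
  moves:
    - [0,0,0,0.05,-0.02,0.03,0.6]
    - [0,0,0,0.11,-0.04,0.05,0.6]
    - [0,0,0,0.16,-0.06,0.08,0.6]
    - [0,0,0,0.19,-0.07,0.1,0.6]
    - [0,0,0,0.19,-0.07,0.1,0.6]
    - [0,0,0,0.19,-0.07,0.1,0.6]
    - [0,0,0,0.19,-0.07,0.1,0.6]
    - [0,0,0,0.19,-0.07,0.1,0.6]
    - [0,0,0,0.19,-0.07,0.1,0.6]
    - [0,0,0,0.19,-0.07,0.1,0.6]

```text
clock: 4.37
position: [505.8, 253.7, 307.4]
orientation: [0.0, 0.822, 0.57, 0.001]
contact_force: [-0.3, -0.1, 0.9]
opening: 52.7
grasp_force: 0.0
```

```bash
python3 - <<'E'
from h import *
import pickle
s=manip.sense(); c=cam('wrist'); im=snap('wrist','w3.png'); pickle.dump(c,open('w3.pkl','wb'))
print(s['position'],s['orientation'],-c[1].T@c[2])
a=cv2.imread('pics/w2.png'); b=cv2.imread('pics/w3.png')
k=proj('wrist',[570,229,90],c).round().astype(int); print(k)
x0,y0=max(k[0]-100,0),max(k[1]-75,0)
b=cv2.resize(b[y0:y0+150,x0:x0+200],None,fx=4,fy=4,interpolation=cv2.INTER_CUBIC); print(x0,y0)
cv2.imwrite('pics/w3c.png',b)
E
```

```text
[505.7990917  253.6854668  307.35432026] [4.13191167e-04 8.21714686e-01 5.69898719e-01 5.04644416e-04] [533.84493612 328.73559004 469.36041677]
[374 175]
274 100
```

View pics/w3c.png

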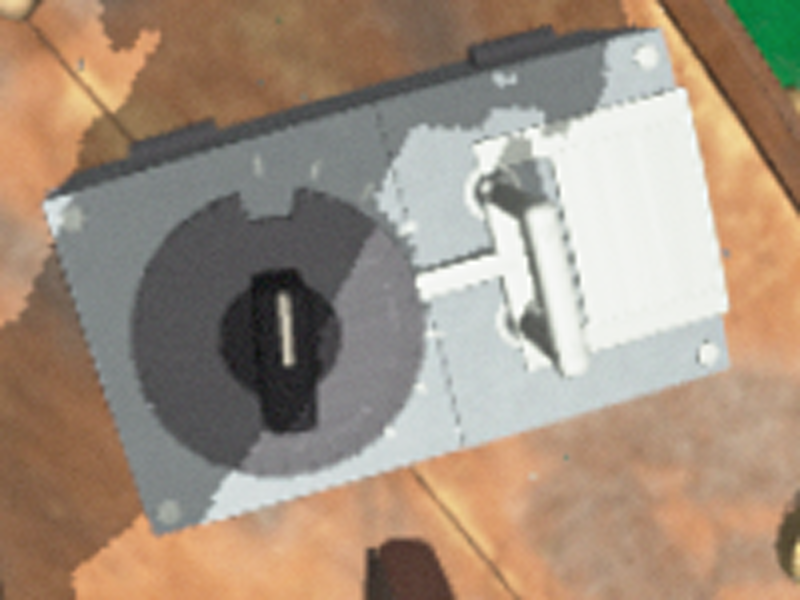

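The crop of view 3 is sharp. Lid screws are at crop (70,217), (168,513), (648,55) and (708,353). The disc is centred near (278,330), the gap at (270,200), and the crown runs from (540,205) to (573,370). I'll triangulate these with the top view.

```bash
cat > m.py <<'E'
from h import *
import pickle
c2=pickle.load(open('w2.pkl','rb'));c3=pickle.load(open('w3.pkl','rb'))
w=lambda p:ray('wrist',(p[0]/4+274-.375,p[1]/4+100-.375),c3)
t=lambda p:ray('top',(p[0]/5+285-.4,p[1]/5+145-.4))
P={}
for n,a,b in [('s_--+',(70,217),(60,475)),('s_--',(168,513),(284,491)),('s_++',(648,55),(90,64)),('s_+-',(708,353),(308,78)),
  ('disc',(278,330),(178,368)),('gap',(270,205),(88,340)),('crown',(557,288),(192,184))]:
    X,e=tri([w(a),t(b)]); P[n]=X; print(n,X.round(1),np.round(e,1))
L=lambda p,z:plane('wrist',(p[0]/4+274-.375,p[1]/4+100-.375),z,c3)
S=[L(p,80) for p in[(70,217),(168,513),(648,55),(708,353)]]
ctr=sum(S)/4; d=(S[2]+S[3]-S[0]-S[1])/2; print('lid ctr',ctr.round(1),'len',np.linalg.norm(d),'yaw',np.degrees(np.arctan2(d[1],d[0])))
yaw=np.arctan2(d[1],d[0]);u=np.array([np.cos(yaw),np.sin(yaw),0])
print('dial pred',(ctr-45*u).round(1),'shackle pred',(ctr+35*u).round(1))
D=L((278,330),98);G=L((270,205),98);print('disc',D.round(1),'gapdir',np.degrees(np.arctan2(*(G-D)[1::-1])))
a,b=L((540,205),138),L((573,370),138);print('crown',((a+b)/2).round(1),np.linalg.norm(a-b),np.degrees(np.arctan2(*(a-b)[1::-1])))
a,b=L((272,278),129),L((290,425),129);print('bar',((a+b)/2).round(1),np.linalg.norm(a-b),np.degrees(np.arctan2(*(a-b)[1::-1])))
# disc mask contour
for f,c in(('pics/w3.png',c3),('pics/w2.png',c2)):
    im=cv2.imread(f);k=proj('wrist',D,c).astype(int)
    print(k, im[k[1]-34:k[1]+35:4,k[0]].tolist()[:6])
E
python3 m.py
```

```text
s_--+ [481.8 288.2  76.3] [1.3 1.3]
s_-- [475.3 183.8  78.6] [0.6 0.6]
s_++ [678.  275.9  73.6] [0.6 0.6]
s_+- [670.7 171.6  76.8] [0.2 0.2]
disc [531.4 233.1  87. ] [0.7 0.7]
gap [542.6 274.2 104.3] [1.2 1.2]
crown [611.8 227.4 127.9] [0. 0.]
lid ctr [575.4 231.   80. ] len 195.00913419939076 yaw -3.5330878549320768
dial pred [530.5 233.8  80. ] shackle pred [610.4 228.8  80. ]
disc [530.9 236.   98. ] gapdir 74.08096466446295
crown [609.6 230.2 138. ] 49.013678908949025 85.2046416354048
bar [529.8 237.2 129. ] 43.578545674798654 77.5259312260035
[343 182] [[132, 131, 126], [131, 131, 125], [89, 88, 89], [85, 84, 85], [86, 83, 86], [36, 29, 34]]
[310  92] [[202, 203, 193], [205, 207, 197], [134, 134, 128], [94, 87, 89], [89, 87, 88], [89, 97, 100]]
```

Lid z comes out at 76–79 and the text says 80. Box yaw is −3.5°, the dial is at about (530.6, 234.8), and the bar points to about 76.5°, so q = 0 and four clicks clockwise are needed. Lowering over the bar.

Emit:
send_rows:
  moves:
    - [0,0,-0.02,-0.01,0.03,0.04,0.6]
    - [0,0,-0.039,-0.015,0.05,0.1,0.6]
    - [0,0,-0.039,-0.015,0.05,0.16,0.6]
    - [0,0,-0.039,-0.015,0.05,0.21,0.6]
    - [0,0,-0.039,-0.015,0.05,0.26,0.6]
    - [0,0,-0.039,-0.015,0.05,0.29,0.6]
    - [0,0,-0.039,-0.015,0.05,0.31,0.6]
    - [0,0,-0.039,-0.015,0.05,0.325,0.6]
    - [0,0,-0.039,-0.015,0.05,0.335,0.6]
    - [0,0,-0.039,-0.015,0.05,0.337,0.6]

```text
clock: 5.25
position: [530.4, 235.7, 104.3]
orientation: [0.0, 0.785, 0.62, 0.0]
contact_force: [-0.2, 0.2, 0.1]
opening: 52.9
grasp_force: 0.0
```

```bash
python3 - <<'E'
from h import *
s=manip.sense(); im=snap('wrist','w4.png'); print(s['position'],s['orientation'],s['contact_force'])
b=cv2.imread('pics/w4.png'); print(proj('wrist',[530.6,234.8,129]))
cv2.imwrite('pics/w4c.png',cv2.resize(b[150:400,170:470],None,fx=2,fy=2))
E
```

```text
[530.40790786 235.74599248 104.34074976] [6.84239839e-05 7.84760615e-01 6.19798973e-01 7.60789805e-05] [-0.2054443   0.15991741  0.05439393]
[319.64735277 275.09265077]
```

View pics/w4c.png

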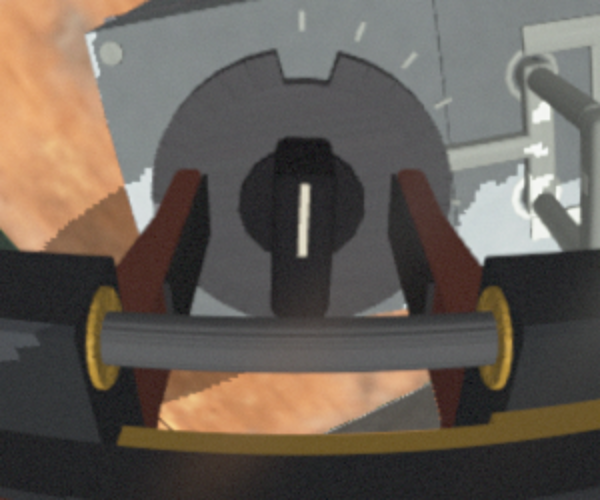

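The bar sits centred between the fingers and square to them, with the gap ahead at (307,65). Closing now.

Emit:
send_rows:
  moves:
    - [0,0,0,0,0,0,0.4]
    - [0,0,0,0,0,0,0.25]
    - [0,0,0,0,0,0,0.15]
    - [0,0,0,0,0,0,0.1]
    - [0,0,0,0,0,0,0.1]
    - [0,0,0,0,0,0,0.1]
    - [0,0,0,0,0,0,0.1]
    - [0,0,0,0,0,0,0.1]
    - [0,0,0,0,0,0,0.1]
    - [0,0,0,0,0,0,0.1]
  grip_force: 20

```text
clock: 6.13
position: [531.1, 235.9, 104.8]
orientation: [0.0, 0.785, 0.62, 0.001]
contact_force: [4.5, 1.2, -0.2]
opening: 15.6
grasp_force: 20.0
```

Emit:
send_rows:
  moves:
    - [0,0,0.025,0,0.001,0,0.1]
    - [0,0,0.05,0,0.001,0,0.1]
    - [0,0,0.08,0,0.001,0,0.1]
    - [0,0,0.111,0,0.001,0,0.1]
    - [0,0,0.111,0,0.001,0,0.1]
    - [0,0,0.14,0,0.001,0,0.1]
    - [0,0,0.17,0,0.001,0,0.1]
    - [0,0,0.2,0,0.001,0,0.1]
    - [0,0,0.222,0,0.001,0,0.1]
    - [0,0,0.222,0,0.001,0,0.1]

```text
clock: 6.97
position: [532.5, 235.0, 104.8]
orientation: [0.0, 0.95, 0.312, 0.001]
contact_force: [6.7, -1.1, -0.2]
opening: 15.9
grasp_force: 20.0
```

```bash
python3 - <<'E'
from h import *
s=manip.sense(); print(s['position'],s['contact_force'],s['moment'],s['opening'],s['joint_positions'])
q=s['orientation'];print(np.degrees(2*np.arctan2(q[2],q[1])))
E
```

```text
[532.45484492 235.03808271 104.76480495] [ 6.69835849 -1.12858428 -0.1828779 ] [-0.20735592 -1.44067936  0.00246696] 15.867084410173787 [-0.19132607  0.49839474 -0.43102513  1.86358762  0.27481049  0.83554721
 -1.69749041]
36.38055488740238
```

Emit:
send_rows:
  moves:
    - [0,0,0.025,0.001,0.001,0,0.1]
    - [0,0,0.05,0.002,0.001,0,0.1]
    - [0,0,0.08,0.002,0.001,0,0.1]
    - [0,0,0.111,0.002,0.001,0,0.1]
    - [0,0,0.111,0.002,0.001,0,0.1]
    - [0,0,0.14,0.002,0.001,0,0.1]
    - [0,0,0.17,0.002,0.001,0,0.1]
    - [0,0,0.2,0.002,0.001,0,0.1]
    - [0,0,0.222,0.002,0.001,0,0.1]
    - [0,0,0.222,0.002,0.001,0,0.1]

```text
clock: 7.8
position: [532.9, 233.6, 104.7]
orientation: [0.001, 0.999, -0.032, 0.0]
contact_force: [3.8, -5.1, 3.5]
opening: 16.0
grasp_force: 20.0
```

```bash
python3 - <<'E'
from h import *
s=manip.sense(); print(s['position'],s['contact_force'],s['moment'],s['opening'],s['joint_positions'])
q=s['orientation'];print(np.degrees(2*np.arctan2(q[2],q[1])))
E
```

```text
[532.86378439 233.57900851 104.71314016] [ 3.82627791 -5.13922469  3.51627967] [-0.99454757 -0.75394006 -0.04257341] 16.04119295254329 [-0.31541819  0.4774841  -0.26631851  1.87065612  0.17048676  0.81609544
 -2.30466751]
-3.623599097016052
```

Emit:
send_rows:
  moves:
    - [0,0,0,0,0,0,0.25]
    - [0,0,0,0,0,0,0.4]
    - [0,0,0,0,0,0,0.5]
    - [0,0,0,0,0,-0.02,0.5]
    - [0,0,0,0,0,-0.06,0.5]
    - [0,0,0,0,0,-0.12,0.5]
    - [0,0,0,0,0,-0.18,0.5]
    - [0,0,0,0,0,-0.24,0.5]
    - [0,0,0,0,0,-0.24,0.5]
    - [0,0,0,0,0,-0.24,0.5]

```text
clock: 8.63
position: [532.9, 237.0, 251.6]
orientation: [-0.001, 1.0, -0.029, 0.002]
contact_force: [-0.1, -0.8, -1.6]
opening: 43.9
grasp_force: 0.0
```

```bash
python3 - <<'E'
from h import *
import pickle
s=manip.sense(); c=cam('wrist'); im=snap('wrist','w5.png'); pickle.dump(c,open('w5.pkl','wb'))
print(s['position'],s['orientation'],s['contact_force'],-c[1].T@c[2])
k=proj('wrist',[580,232,100],c).astype(int);print(k)
b=cv2.imread('pics/w5.png')[max(0,k[1]-125):,:]; y0=max(0,k[1]-125);x0=max(0,k[0]-150)
print(x0,y0); cv2.imwrite('pics/w5c.png',cv2.resize(b[:230,x0:x0+300],None,fx=2.5,fy=2.5,interpolation=cv2.INTER_CUBIC))
E
```

```text
[532.93148411 236.99576858 251.63504085] [-0.00134589  0.99958876 -0.02855821  0.00221807] [-0.13136681 -0.77126288 -1.59855575] [612.38247577 232.0191083  413.97438245]
[321 142]
171 17
```

View pics/w5c.png

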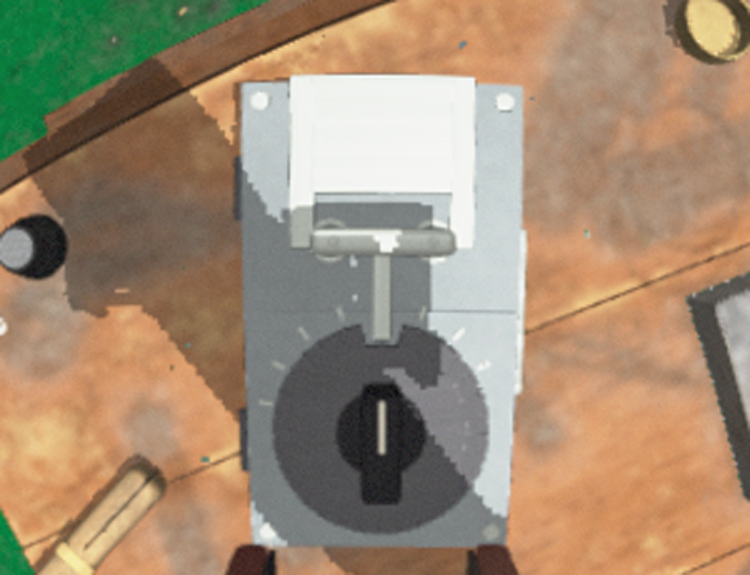

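The gap at (382,335) is centred on the lug at (381,300), so the dial is in its open notch. Next I'll locate the crown, crop (312..456, 241), using views 3 and 5.

```bash
python3 - <<'E'
from h import *
import pickle
c3=pickle.load(open('w3.pkl','rb'));c5=pickle.load(open('w5.pkl','rb'))
f5=lambda x,y:(x/2.5+171-.3,y/2.5+17-.3); f3=lambda x,y:(x/4+274-.375,y/4+100-.375)
for n,a,b in(('crown',(384,241),(557,288)),('cr+',(313,241),(540,203)),('cr-',(456,241),(573,372))):
    X,e=tri([ray('wrist',f5(*a),c5),ray('wrist',f3(*b),c3)]); print(n,X.round(1),np.round(e,1), plane('wrist',f5(*a),135,c5).round(1))
D=plane('wrist',f5(380.5,428),98,c5);G=plane('wrist',f5(382,335),98,c5);S=[plane('wrist',f5(*p),80,c5) for p in((259,101),(505,102))]
print(D.round(1),G.round(1),np.degrees(np.arctan2(*(G-D)[1::-1])),np.degrees(np.arctan2(*(S[0]-S[1])[1::-1]))-90)
s=manip.sense();q=s['orientation'];print(s['position'],np.degrees(2*np.arctan2(q[2],q[1])),s['joint_positions'].round(2))
E
```

```text
crown [610.6 228.6 132.4] [0.3 0.3] [610.3 228.4 135. ]
cr+ [612.3 254.  134.3] [0.5 0.5] [611.9 253.6 135. ]
cr- [609.2 202.2 130. ] [0. 0.] [609.2 202.7 135. ]
[532.3 233.5  98. ] [571.6 230.8  98. ] -3.9495390348961195 -3.230136625474614
[531.96274224 236.23210723 249.51107613] -3.2792671173176458 [-0.29  0.32 -0.29  1.74  0.1   1.1  -2.24]
```

Emit:
send_rows:
  moves:
    - [0,0,-0.038,0.02,0,0,0.45]
    - [0,0,-0.076,0.04,0,0,0.45]
    - [0,0,-0.114,0.06,0,0,0.45]
    - [0,0,-0.152,0.08,0,0,0.45]
    - [0,0,-0.19,0.1,0,0,0.45]
    - [0,0,-0.228,0.12,0.005,0,0.45]
    - [0,0,-0.266,0.131,0.005,0,0.45]
    - [0,0,-0.304,0.131,0.005,0,0.45]
    - [0,0,-0.342,0.131,0.005,0,0.45]
    - [0,0,-0.38,0.131,0.005,0,0.45]

```text
clock: 9.52
position: [609.3, 228.0, 246.3]
orientation: [-0.001, 0.841, 0.541, -0.002]
contact_force: [-0.3, -0.4, -0.6]
opening: 39.6
grasp_force: 0.0
```

Emit:
send_rows:
  moves:
    - [0,0,-0.038,0,0,0,0.45]
    - [0,0,-0.076,0,0,0,0.45]
    - [0,0,-0.114,0,0,0,0.45]
    - [0,0,-0.12,0,0,0,0.45]
    - [0,0,-0.12,0,0,0.03,0.45]
    - [0,0,-0.12,0,0,0.06,0.45]
    - [0,0,-0.12,0,0,0.06,0.45]
    - [0,0,-0.12,0,0,0.06,0.45]
    - [0,0,-0.12,0,0,0.06,0.45]
    - [0,0,-0.12,0,0,0.06,0.45]

```text
clock: 10.35
position: [610.8, 228.8, 213.4]
orientation: [0.0, 0.727, 0.686, 0.001]
contact_force: [-0.6, 0.1, -0.2]
opening: 39.7
grasp_force: 0.0
```

```bash
python3 - <<'E'
from h import *
s=manip.sense();q=s['orientation'];Rm=R.from_quat(q[[1,2,3,0]]).as_matrix()
print(s['position'],np.degrees(2*np.arctan2(q[2],q[1])),s['joint_positions'].round(2),s['contact_force'])
print(Rm.T@(np.array([610.4,228.6,113])-s['position'])/600, q)
E
```

```text
[610.75053039 228.75955822 213.42380794] 86.6565520007241 [-0.06  0.51 -0.56  1.59  0.29  1.12 -0.74] [-0.62673082  0.11310379 -0.16707386]
[-0.0004092  -0.00074388  0.16737209] [1.58041527e-04 7.27434072e-01 6.86177300e-01 5.99394353e-04]
```

Emit:
send_rows:
  moves:
    - [0,0,0,0,-0.001,0.04,0.45]
    - [0,0,0,0,-0.001,0.08,0.45]
    - [0,0,0,0,-0.001,0.11,0.45]
    - [0,0,0,0,-0.001,0.14,0.45]
    - [0,0,0,0,-0.001,0.155,0.45]
    - [0,0,0,0,-0.001,0.165,0.45]
    - [0,0,0,0,-0.001,0.166,0.45]
    - [0,0,0,0,-0.001,0.166,0.45]
    - [0,0,0,0,-0.001,0.166,0.3]
    - [0,0,0,0,-0.001,0.166,0.2]

```text
clock: 11.18
position: [610.5, 228.8, 114.1]
orientation: [0.0, 0.727, 0.686, 0.001]
contact_force: [0.7, 0.9, 0.6]
opening: 29.3
grasp_force: 0.0
```

Emit:
send_rows:
  moves:
    - [0,0,0,0,0,0,0.15]
    - [0,0,0,0,0,0,0.1]
    - [0,0,0,0,0,0,0.03]
    - [0,0,0,0,0,0,0.03]
    - [0,0,0,0,0,0,0.03]
    - [0,0,0,0,0,0,0.03]
    - [0,0,0,0,0,0,0.03]
    - [0,0,0,0,0,0,0.03]
    - [0,0,0,0,0,0,0.03]
    - [0,0,0,0,0,0,0.03]
  grip_force: 35

```text
clock: 12.02
position: [610.1, 228.5, 113.2]
orientation: [0.0, 0.727, 0.686, 0.0]
contact_force: [0.9, -1.1, 3.8]
opening: 9.8
grasp_force: 35.0
```

Gripped, 9.8 mm open. I'll lift slowly by 8 mm, which is past the 3 mm blocked travel, and check the force.

Emit:
send_rows:
  moves:
    - [0,0,0,0,0,-0.002,0.03]
    - [0,0,0,0,0,-0.004,0.03]
    - [0,0,0,0,0,-0.006,0.03]
    - [0,0,0,0,0,-0.008,0.03]
    - [0,0,0,0,0,-0.01,0.03]
    - [0,0,0,0,0,-0.012,0.03]
    - [0,0,0,0,0,-0.014,0.03]
    - [0,0,0,0,0,-0.014,0.03]
    - [0,0,0,0,0,-0.014,0.03]
    - [0,0,0,0,0,-0.014,0.03]

```text
clock: 12.85
position: [609.7, 228.4, 121.3]
orientation: [0.0, 0.727, 0.686, -0.0]
contact_force: [-0.6, -0.7, -1.9]
opening: 9.7
grasp_force: 35.0
```

The wrist carries only the shackle's weight, so the lug is free. Lifting on.

Emit:
send_rows:
  moves:
    - [0,0,0,0,0,-0.01,0.03]
    - [0,0,0,0,0,-0.02,0.03]
    - [0,0,0,0,0,-0.03,0.03]
    - [0,0,0,0,0,-0.045,0.03]
    - [0,0,0,0,0,-0.065,0.03]
    - [0,0,0,0,0,-0.09,0.03]
    - [0,0,0,0,0,-0.12,0.03]
    - [0,0,0,0,0,-0.15,0.03]
    - [0,0,0,0,0,-0.18,0.03]
    - [0,0,0,0,0,-0.21,0.03]

```text
clock: 13.68
position: [609.8, 228.6, 249.5]
orientation: [0.0, 0.727, 0.686, 0.0]
contact_force: [0.1, -0.3, -1.1]
opening: 9.6
grasp_force: 35.0
```

Emit:
send_rows:
  moves:
    - [0,0,0,0,0,-0.02,0.03]
    - [0,0,0,0,0,-0.03,0.03]
    - [0,0,0,0,0,-0.035,0.03]
    - [0,0,0,0,0,-0.035,0.03]
    - [0,0,0,0,0,-0.035,0.03]
    - [0,0,0,0,0,-0.035,0.03]
    - [0,0,0,0,0,-0.035,0.03]
    - [0,0,0,0,0,-0.035,0.03]
    - [0,0,0,0,0,-0.035,0.03]
    - [0,0,0,0,0,-0.035,0.03]

```text
clock: 14.52
position: [609.7, 228.3, 267.9]
orientation: [-0.0, 0.727, 0.686, -0.0]
contact_force: [-0.1, 0.2, -1.8]
opening: 9.7
grasp_force: 35.0
```

```bash
python3 - <<'E'
from h import *
s=manip.sense();print(s['position'],s['orientation'],s['opening'],s['contact_force'],abs(s['qd']).max())
snap('scene','s6.png');snap('wrist','w6.png')
a=cv2.imread('pics/s6.png')[80:280,220:420];b=cv2.imread('pics/w6.png')[50:350,120:520]
c=np.zeros((400,800,3),np.uint8);c[:,:400]=cv2.resize(a,(400,400));c[:300,400:]=b;cv2.imwrite('pics/c6.png',c)
E
```

```text
[609.6917604  228.34746303 267.92966149] [-1.09840052e-04  7.27192949e-01  6.86433059e-01 -2.40192404e-04] 9.659030725655857 [-0.10220824  0.18568216 -1.83633625] 0.0020071590577344254
```

View pics/c6.png

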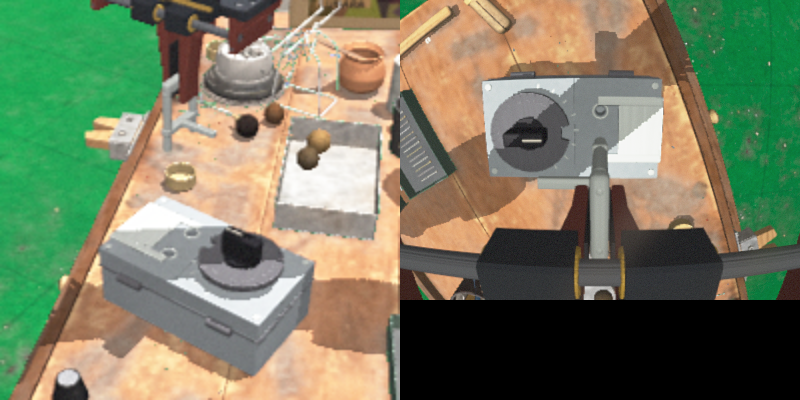

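The shackle hangs upright in the gripper at (190,115), clear of both holes by about 137 mm. The dial still points along +x, and the cup, loupe and clamp are undisturbed.

```bash
python3 -c "
from cell import manip
print(manip.job_done())"
```

```text
the job is handed in; nothing more can be done
None
```

The dial was turned four clicks to its open notch and left there, and the shackle was pulled straight up without forcing; it was held upright and still, its foot about 137 mm above the lid, when I handed the job in at about 14.6 s.

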